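Pop the touch-latched cupboard open and swing its door wide

ROBOT

A 7-joint arm with a two-finger parallel gripper is mounted at the origin on the work surface. World frame = base frame: x ahead of the robot, y to its left, z up, the work surface at z = 0. Lengths are in m, angles in rad, forces in N, time in s.
With the tool pointing down it reaches from about 0.425 to 0.875 m from the base axis. Payload 4.7 kg.
Tool frame: the origin (TCP) lies on the centre line of the jaws, within the pads' length; the fingertips stand 8 mm ahead of it and the grasp point (between the pads) lies 11 mm behind it (r.finger_overhang is the distance from the TCP to the fingertips, in m); z points along the fingers, y is the line along which they close (so a half turn about z gives the same grasp; the last joint's range is limited). The gripper opens to 87 mm and grips with 3 to 60 N. Pads are 19 mm wide; open, the fingers measure 117 mm over their backs; the gripper's body (75 mm by 190 mm) begins 51 mm behind the grasp point.
Start: joints at [-1.174, 0.321, -0.07, 1.45, 0.023, 1.371, -0.057], TCP at [0.243, 0.603, 0.231] pointing down, gripper open.
Joint ranges: [-2.86, 2.86], [-0.3, 2.09], [-1.38, 1.24], [0.06, 2.45], [-1.56, 4.7], [0.09, 2.05], [-2.69, 2.69]. Speed limits (rad/s): [2.57, 2.57, 3.14, 3.14, 3.14, 3.14, 3.14].

INTERFACE

Orientations are given as a rotation vector (axis times angle).
In Python, from plant import r gives the robot as it stands.
- The arm moves only by the tool jog_arm, never from a script. Its argument "commands" is a list of rows, each an object with "xyz": the shift along the world's x, y, z in mm, a list of three; "dr": the turn, a rotation vector about the world's x, y, z in degrees, a list of three. In form: [{"xyz": [tx, ty, tz], "dr": [wx, wy, wz]}, ...]. A call has 1 to 10 rows; each row shifts and turns the commanded pose from where the row before left it; what a row does not reach is not made up. A row lasts 1/8 s, in which the tool goes at most 62.5 mm and 10.7 degrees, less where a joint would pass 70% of its speed; a pose out of reach is approached as far as the arm can. A call is refused whole if a number of a shift passes 62.5 or a number of a turn 10.7, either way. A call with a gripper value outside its range is refused whole. "fingers" is the opening, from 0 (shut) to 1 (fully open), set as the call begins (left out, the last holds). The fingers move at their own pace and stop on an object; the grip force is fixed at half the most. Time passes only in rows, so rows that do not move let the fingers close. It gives the time, the measured TCP pose, the force, the opening and the grip force at its end, in the units of the state.
- r.get_state(): the state, without advancing time (a new reading comes with each control period).
- r.snapshot(name): name is "scene" or "top"; returns the picture (420x560x3 uint8, blue, green, red); there is no depth.
- r.get_calibration(name): a dict with "fov_y" (degrees; the focal length in pixels is half the picture's height over the tangent of half this angle, whatever the lens; pixels are square), "cx", "cy" (the principal point, pixels), "dist_coeffs" ([k1, k2, p1, p2, k3] as OpenCV has them; the pictures are not rectified), "pose" (4x4, takes a point from camera to world coordinates). Camera axes: x right, y down, z forward; pixel columns grow to the right and rows downward; lengths in m; the calibration is good to about 2 mm. A picture is of the moment at which its call begins. get_calibration takes no time and is no camera call.
- r.sign_off(): hands the job in; it is judged then, once.
Trained networks look in the newest picture that a camera, given by its name, has taken for a name from the list of things; names that differ only in an ending like _2 or _b are one class to them, and where a whole thing is asked for, a point or a joint stands for the part that bears it (a point fixed in the world has none). Each returns a list of dicts, best first, with "score" (0 to 1); they miss things now and then, are a little off and sometimes report something else, mostly with a low value. They report only what shows in the picture. A call takes as long as a camera call.
- r.cut_out(camera, label): "pixels" (420x560 bool, what is visible of it) and "location" ([column, row] in pixels, amid what is visible of it).
The state is a dict: "clock": time; "joint_pos": joint angles; "qd": joint speeds; "effort": joint torques, N m; "tool_pos": TCP position; "eef_rot": TCP orientation; "ft_force": force on the tool from outside, world axes, zero at the start; "moment": the same for the moment, N m; "opening": finger opening in m; "grip_force": force on a finger pad.
Only numpy, scipy, OpenCV 4.12 (cv2) and the standard library are available. Lean on these libraries where they do the work, as an engineer would, in place of code of your own. Each camera call takes 0.05 s, during which the arm holds its last target. There are 200 camera calls.

TASK

Open the little plywood cupboard, which has a touch latch and no handle: press its door in once, gently, near the top towards its free edge, until the latch gives, then take your hand right away and watch for a good second that the door has popped out and stays ajar. Then put a fingertip behind its free edge, push it wide open, about square to the cupboard's front, and leave it standing so. Only press and push: do not pinch the door, do not push it back in once it has popped, and leave everything else on the bench where it stands.

Things in the scene. Friction and masses are not known exactly. Their poses are not given: they have to be found in the camera images.
- cupboard: plywood cupboard, 220 mm wide, 185 tall, 140 deep, fixed on a whitewashed brick pier (250 mm wide, 300 high) at the left of the bench; underside 100 mm, top 285 mm above the bench, nothing on it. Origin on the bench below the middle of the carcass's front edge (own x = 0); own x points into the cupboard, y along the front from the hinge side to the free side, z up
- door (a joint): angle (rad) of the handleless ply door, 220 wide x 185 high x 12 mm (outer ply door_c0, inner door_c1), top level with the cupboard's, hinge at its far side, free edge nearer the robot. 0 closed (back 6 mm off the carcass); grows as it swings out, counter-clockwise from above, to 1.9; 1.57 is square to the front; -0.026 pressed to its stop. 0.3 kg; the stiff hinge (0.045 N m) holds it where left
- plunger (a joint): sprung plunger (m) of the push-push latch behind the door, under the top board, 158 mm from the hinge: 0 latched, -0.004 door pressed to its stop, 0.038 popped out. Pressing the door in 2 to 2.5 mm there (4 to 6 N) frees it; as the hand draws back it pushes the door out to about 0.25 rad and stays out. Pressed fully in again, it catches again
- press_spot (a point): the place to press: a point on the outer face of the door in front of the latch, 33 mm below the door's top edge, 158 mm from the hinge and 62 mm from the free edge; it moves with the door. Its own x points through the door towards the back, y to the free edge, z up. Unmarked to the eye
- door_free_edge (a point): middle of the thickness of the door's free vertical edge, 33 mm below its top; it moves with the door, same axes as the press spot
- door_hinge (a point): point on the hinge's axis (in the plane of the door's back face), 33 mm below the door's top, 220 mm from the free edge; it turns with the door, same axes as the press spot. Two flat steel straps, 75 mm long, on the outer face mark the hinge side
- gas_ring: cast-iron gas ring, 210 mm across, 80 mm tall, at the right of the bench; fixed; origin at the centre of its underside
- karahi: steel karahi, 260 mm across, 75 mm deep, standing on the gas ring (its underside 80 mm up); origin at the centre of its underside
- clay_cup0: clay cup, 72 mm across, 66 mm tall, on the bench under the sweep of the door; origin at the centre of its underside
- clay_cup1: second clay cup, 72 mm across, 66 mm tall, on the bench under the sweep of the door; origin at the centre of its underside
- canister: closed tin canister, 104 mm across, 136 mm tall; origin at the centre of its underside
- ladle: grey plastic ladle lying on the bench, 290 mm long, its 72 mm bowl at the origin, handle towards its -x, nowhere higher than 30 mm
- tumbler: steel tumbler, 70 mm across, 100 mm tall; origin at the centre of its underside
- oil_bottle: bottle of mustard oil, 68 mm across, 210 mm tall; origin at the centre of its underside

How it is judged:
By the outcome, as a careful person would: the job done as asked, in the order asked, and still so for the second after the job is handed in, with the robot touching nothing.
It also fails if it takes over 53 s, if anything falls off the work surface, if the arm or the gripper's body presses on something with over 40 N, if the wrist force passes 120 N, or if a joint passes its speed limit or range.

## Working session

There is one attempt and no reset: what is moved stays moved. The work goes in short steps, Python scripts to look and compute and a tool call to move; the robot and the scene stay as the last step left them, time stands still between calls to the robot, and variables do not carry over. Pictures are saved under pics/ and viewed, at most 10 in all, crops included, and the job is handed in when it is done.

Besides the shell and the picture viewer there is one more tool, called after "Call:" as name(argument=value, ...), one argument or row to a line, values as JSON. jog_arm: Moves the arm, as the interface text tells. Its arguments: {"type":"object","properties":{"commands":{"type":"array"},"fingers":{"type":"number"}},"required":["commands"]}

```bash
ls; mkdir -p pics
python3 - <<'E'
from plant import r
import cv2,numpy as np
for n in("scene","top"):
    im=r.snapshot(n); cv2.imwrite(f"pics/{n}0.png",im)
    c=r.get_calibration(n); print(n,c)
    for l in("cupboard","door","clay_cup0","canister","tumbler","oil_bottle"):
        print(l,[(round(d["score"],2),d["location"],int(d["pixels"].sum())) for d in r.cut_out(n,l)][:3])
print(r.get_state())
E
```

```text
pics
scene {'fov_y': 57.9398144870298, 'cx': 284.1327573702609, 'cy': 209.80778069582638, 'dist_coeffs': array([-0.10900283,  0.        ,  0.        ,  0.        ,  0.        ]), 'pose': array([[ 0.60136961,  0.41741272, -0.68126442,  1.20533303],
       [ 0.79876849, -0.33329331,  0.50088369, -0.47019883],
       [-0.01798565, -0.84538878, -0.53384859,  0.6860007 ],
       [ 0.        ,  0.        ,  0.        ,  1.        ]])}
cupboard [(0.58, [372.4, 151.0], 8551)]
door [(0.92, [346.4, 160.3], 3496)]
clay_cup0 [(0.9, [314.7, 206.4], 507), (0.89, [328.7, 223.5], 489)]
canister [(0.96, [257.8, 235.4], 1968)]
tumbler [(0.58, [275.1, 287.9], 1206)]
oil_bottle [(0.57, [334.8, 278.6], 1802)]
top {'fov_y': 55.206693580821984, 'cx': 277.9347834758555, 'cy': 215.45973719425254, 'dist_coeffs': array([-0.06865224,  0.        ,  0.        ,  0.        ,  0.        ]), 'pose': array([[-0.02532484, -0.99182895,  0.1250359 ,  0.43864988],
       [-0.99966861,  0.02570335,  0.00141463,  0.00743163],
       [-0.00461692, -0.12495864, -0.99215121,  1.13942866],
       [ 0.        ,  0.        ,  0.
[... 329 characters left out ...]
.7, 'joint_pos': array([-1.17392098,  0.32096927, -0.07006865,  1.45047151,  0.02258803,
        1.37081747, -0.05688933]), 'qd': array([-7.90184542e-04, -1.75199169e-04,  6.10442774e-04, -5.59638309e-04,
        1.07658158e-03, -4.83839030e-04,  4.75195930e-05]), 'effort': array([-4.90264119e-04, -4.90946925e+01, -4.03228104e-01, -3.12717068e+01,
       -6.37138565e-02,  3.31612886e-02,  1.39072455e-05]), 'tool_pos': array([0.24281975, 0.60297047, 0.23062057]), 'eef_rot': array([5.97590681e-01, 3.08416688e+00, 1.74332356e-04]), 'ft_force': array([ 0.27881127,  0.34600392, -0.11077353]), 'moment': array([0.0020114 , 0.00413002, 0.01499941]), 'grip_force': 0.0, 'opening': 0.08697446968790476}
```

View pics/scene0.png

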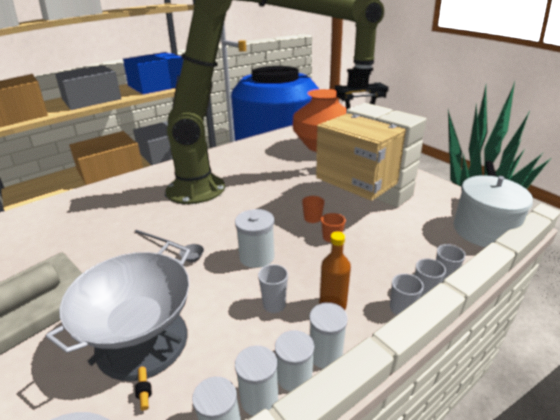

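View pics/top0.png

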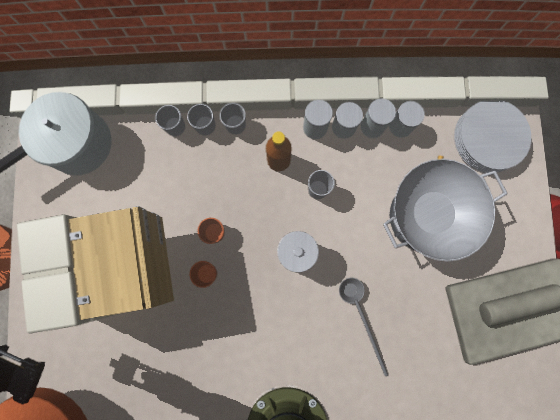

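Run:
```python
import cv2,numpy as np
a=cv2.imread("pics/top0.png")[195:325,60:190]; b=cv2.imread("pics/scene0.png")[105:205,305:435]
a=cv2.resize(a,None,fx=4.4,fy=4.4,interpolation=cv2.INTER_CUBIC)
cv2.imwrite("pics/ctop0.png",a)
cv2.imwrite("pics/cscene0.png",cv2.resize(b,None,fx=5,fy=5,interpolation=cv2.INTER_CUBIC))
```

```text
(no output)
```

View pics/ctop0.png

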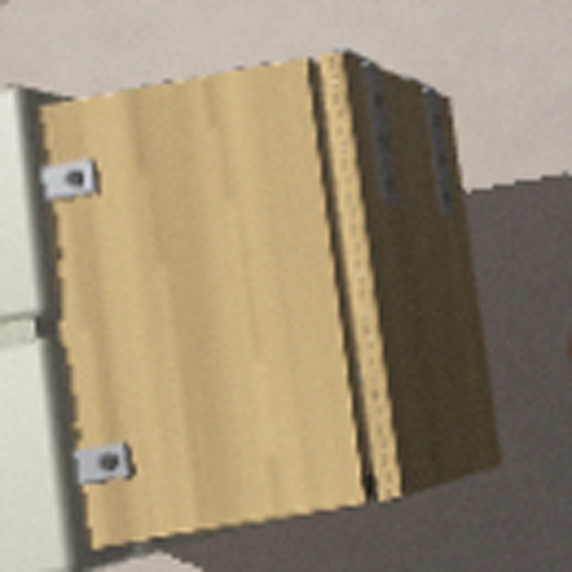

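View pics/cscene0.png

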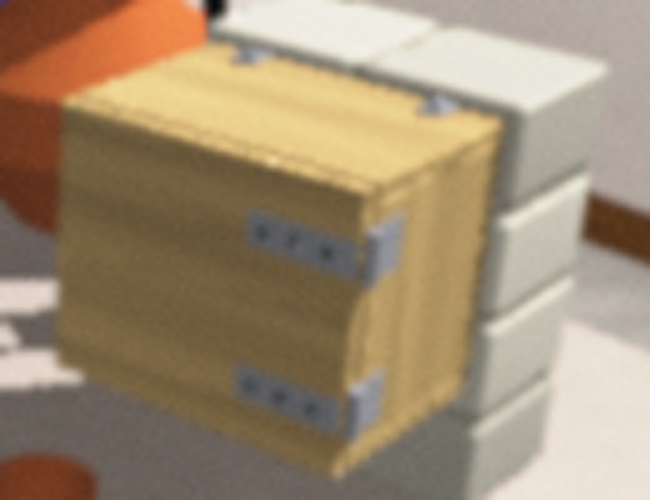

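```bash
cat > h.py <<'E'
from plant import r
import cv2,numpy as np
from scipy.optimize import least_squares
def proj(n,P):
    c=r.get_calibration(n); T=np.linalg.inv(c["pose"]); f=210/np.tan(np.radians(c["fov_y"]/2))
    K=np.array([[f,0,c["cx"]],[0,f,c["cy"]],[0,0,1]])
    return cv2.projectPoints(np.asarray(P,float).reshape(-1,3),cv2.Rodrigues(T[:3,:3])[0],T[:3,3],K,c["dist_coeffs"])[0].reshape(-1,2)
def ray(n,px,z):
    c=r.get_calibration(n); f=210/np.tan(np.radians(c["fov_y"]/2))
    K=np.array([[f,0,c["cx"]],[0,f,c["cy"]],[0,0,1]])
    d=cv2.undistortPoints(np.array(px,float).reshape(-1,1,2),K,c["dist_coeffs"]).reshape(-1,2)
    d=np.c_[d,np.ones(len(d))]@c["pose"][:3,:3].T; o=c["pose"][:3,3]
    return o+d*((z-o[2])/d[:,2])[:,None]
def W(p,own):  # own cupboard coords to world
    c,s=np.cos(p[2]),np.sin(p[2]); own=np.atleast_2d(own)
    return np.c_[p[0]+c*own[:,0]-s*own[:,1],p[1]+s*own[:,0]+c*own[:,1],own[:,2]]
E
python3 - <<'E'
from h import *
a=(np.array([[347,52],[402,496],[377,500],[42,105],[95,548]])+.5)/4.4-.5+[60,195]
A=[(-.018,-.11,.285),(-.018,.11,.285),(-.006,.11,.285),(.14,-.11,.285),(.14,.11,.285)]
b=(np.array([[62,100],[368,193],[60,362],[338,475]])+.5)/5-.5+[305,105]
B=[(-.018,.11,.285),(-.018,-.11,.285),(-.018,.11,.1),(-.018,-.11,.1)]
f=lambda p:np.r_[(proj("top",W(p,A))-a).ravel(),(proj("scene",W(p,B))-b).ravel()]
s=least_squares(f,[.35,.35,1.5],loss="soft_l1"); p=s.x
print(p,f(p).round(1).reshape(-1,2))
for k,o in dict(press=(-.018,.048,.252),free=(-.012,.11,.252),hinge=(-.006,-.11,.252)).items(): print(k,W(p,o).round(4))
for l,z in(("clay_cup0",.05),("canister",.136),("tumbler",.1),("oil_bottle",.2)):
    print(l,ray("top",[d["location"] for d in r.cut_out("top",l)],z).round(3))
np.save("p.npy",p)
E
```

```text
[0.46467368 0.31493258 1.71953512] [[-1.1 -1. ]
 [ 0.2 -0.3]
 [ 0.3 -0.2]
 [-1.7 -0.5]
 [-2.1 -0.1]
 [-1.3 -0.3]
 [-1.7 -0.4]
 [-2.2  0.4]
 [-2.2  0.8]]
press [[0.4199 0.29   0.252 ]]
free [[0.3577 0.2868 0.252 ]]
hinge [[0.5743 0.3253 0.252 ]]
clay_cup0 [[0.424 0.224 0.05 ]
 [0.532 0.19  0.05 ]]
canister [[ 0.483 -0.031  0.136]]
tumbler [[ 0.643 -0.104  0.1  ]]
oil_bottle [[0.718 0.003 0.2  ]]
```

Call:
jog_arm(
  commands=[
    {"xyz": [0,0,60],"dr": [0,0,0]},
    {"xyz": [0,0,60],"dr": [0,0,0]},
    {"xyz": [0,0,50],"dr": [0,0,0]},
    {"xyz": [26,-40,0],"dr": [0,0,-8.5]},
    {"xyz": [26,-45,0],"dr": [0,0,-8.5]},
    {"xyz": [26,-45,0],"dr": [0,0,-8.5]},
    {"xyz": [26,-45,0],"dr": [0,0,-8.5]},
    {"xyz": [26,-45,0],"dr": [0,0,-8.5]},
    {"xyz": [26,-45,0],"dr": [0,0,-8.5]},
    {"xyz": [26,-45,0],"dr": [0,0,-8.5]},
  ],
  fingers=0,
)

```text
clock: 2.15
tool_pos: [0.4255, 0.2913, 0.4008]
eef_rot: [2.055, 2.376, 0.001]
ft_force: [0.6, -0.1, -0.2]
opening: 0.0015
grip_force: 0.0
```

Call:
jog_arm(
  commands=[
    {"xyz": [2,-30,0],"dr": [0,0,0]},
    {"xyz": [0,-20,0],"dr": [0,0,0]},
    {"xyz": [0,0,0],"dr": [8.2,1.2,0]},
    {"xyz": [0,0,0],"dr": [8.2,1.2,0]},
    {"xyz": [0,0,0],"dr": [8.2,1.2,0]},
    {"xyz": [0,0,0],"dr": [0,0,0]},
  ],
)

```text
clock: 2.9
tool_pos: [0.4273, 0.2406, 0.4003]
eef_rot: [-1.823, -2.108, -0.403]
ft_force: [0.1, 0.0, 0.1]
opening: 0.0006
grip_force: 0.0
```

```bash
cat >> h.py <<'E'
def st():
    s=r.get_state(); R=cv2.Rodrigues(s["eef_rot"])[0]
    print("t",round(s["clock"],2),"tcp",s["tool_pos"].round(4),"y",R[:,1].round(3),"z",R[:,2].round(3),"F",s["ft_force"].round(2),"open",round(s["opening"],4),"q",s["joint_pos"].round(2))
E
python3 -c "from h import *; st()"
```

```text
t 2.9 tcp [0.4273 0.2406 0.4003] y [0.99  0.144 0.001] z [-0.059  0.416 -0.908] F [0.06 0.02 0.13] open 0.0006 q [-0.75 -0.15  0.43  1.68 -0.36  1.53 -0.17]
```

Call:
jog_arm(
  commands=[
    {"xyz": [0,0,-50],"dr": [0,0,0]},
    {"xyz": [0,0,-50],"dr": [0,0,0]},
    {"xyz": [0,0,-45],"dr": [0,0,0]},
    {"xyz": [0,0,0],"dr": [0,0,0]},
  ],
)

```text
clock: 3.4
tool_pos: [0.4239, 0.2441, 0.2525]
eef_rot: [-1.814, -2.114, -0.391]
ft_force: [-0.0, 0.2, 0.7]
opening: 0.0002
grip_force: 0.0
```

Run:
```python
from h import *
st()
for n in("scene","top"): cv2.imwrite(f"pics/{n}1.png",r.snapshot(n))
a=cv2.imread("pics/top1.png")[195:325,60:220]; b=cv2.imread("pics/scene1.png")[95:225,295:435]
cv2.imwrite("pics/c1.png",np.hstack([cv2.resize(a,None,fx=2.6,fy=2.6),cv2.resize(b,(364,338))]))
```

```text
t 3.4 tcp [0.4239 0.2441 0.2525] y [ 0.988  0.153 -0.005] z [-0.068  0.411 -0.909] F [-0.01  0.18  0.68] open 0.0002 q [-0.74 -0.11  0.45  1.93 -0.4   1.27 -0.03]
```

View pics/c1.png

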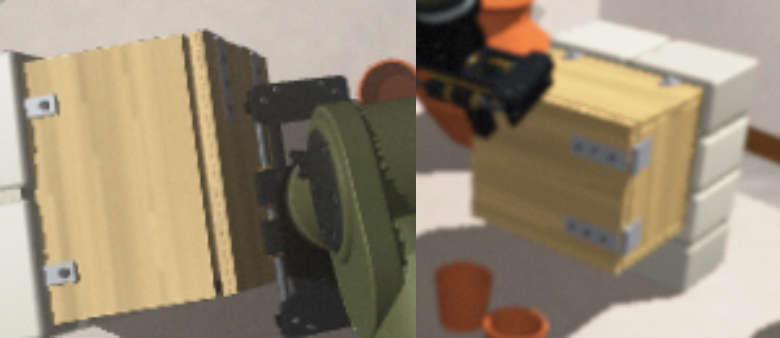

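Run:
```python
from h import *
s=r.get_state(); R=cv2.Rodrigues(s["eef_rot"])[0]; t=s["tool_pos"]
P=[t,t+.008*R[:,2],t-.062*R[:,2]]
print("top crop",((proj("top",P)-[60,195])*2.6).round(0).tolist()); print("scene crop",((proj("scene",P)-[295,95])*2.6+[416,0]).round(0).tolist())
p=np.load("p.npy"); Q=W(p,[(-.018,.048,.252),(-.018,-.11,.285),(-.018,.11,.285)])
print("top",((proj("top",Q)-[60,195])*2.6).round(0).tolist(),"scene",((proj("scene",Q)-[295,95])*2.6+[416,0]).round(0).tolist())
```

```text
top crop [[290.0, 205.0], [289.0, 206.0], [304.0, 201.0]]
scene crop [[485.0, 122.0], [487.0, 127.0], [471.0, 81.0]]
top [[239.0, 214.0], [201.0, 27.0], [237.0, 291.0]] scene [[510.0, 115.0], [628.0, 124.0], [470.0, 76.0]]
```

Call:
jog_arm(
  commands=[
    {"xyz": [-2,13,2],"dr": [0,0,0]},
    {"xyz": [-1,9,0],"dr": [0,0,0]},
    {"xyz": [0,0,0],"dr": [0,0,0]},
    {"xyz": [-0.3,2,0],"dr": [0,0,0]},
    {"xyz": [0,0,0],"dr": [0,0,0]},
  ],
)

```text
clock: 4.12
tool_pos: [0.4236, 0.2668, 0.2576]
eef_rot: [-1.818, -2.111, -0.403]
ft_force: [-1.1, -0.2, 0.1]
opening: 0.0007
grip_force: 0.0
```

```bash
python3 -c "from h import *; st()"
```

```text
t 4.12 tcp [0.4236 0.2668 0.2576] y [0.989 0.148 0.002] z [-0.061  0.416 -0.907] F [-1.13 -0.22  0.08] open 0.0007 q [-0.76 -0.1   0.42  1.92 -0.4   1.25 -0.08]
```

Call:
jog_arm(
  commands=[
    {"xyz": [-0.3,2,0],"dr": [0,0,0]},
    {"xyz": [-0.3,2,0],"dr": [0,0,0]},
    {"xyz": [-0.3,2,-1],"dr": [0,0,0]},
    {"xyz": [0,0,0],"dr": [0,0,0]},
    {"xyz": [0,0,0],"dr": [0,0,0]},
  ],
)

```text
clock: 4.75
tool_pos: [0.4226, 0.2729, 0.2565]
eef_rot: [-1.818, -2.112, -0.402]
ft_force: [0.6, -0.2, -0.1]
opening: 0.0005
grip_force: 0.0
```

Call:
jog_arm(
  commands=[
    {"xyz": [-0.2,1.5,0],"dr": [0,0,0]},
    {"xyz": [0,0,0],"dr": [0,0,0]},
  ],
)

```text
clock: 5.0
tool_pos: [0.4224, 0.2746, 0.2566]
eef_rot: [-1.817, -2.112, -0.403]
ft_force: [-0.3, -0.7, 0.1]
opening: 0.0006
grip_force: 0.0
```

Call:
jog_arm(
  commands=[
    {"xyz": [-0.2,1.5,0],"dr": [0,0,0]},
    {"xyz": [0,0,0],"dr": [0,0,0]},
  ],
)

```text
clock: 5.25
tool_pos: [0.4221, 0.2761, 0.2566]
eef_rot: [-1.817, -2.112, -0.403]
ft_force: [0.3, 0.5, -0.4]
opening: 0.0008
grip_force: 0.0
```

Call:
jog_arm(
  commands=[
    {"xyz": [-0.2,1.5,0],"dr": [0,0,0]},
    {"xyz": [0,0,0],"dr": [0,0,0]},
  ],
)

```text
clock: 5.5
tool_pos: [0.422, 0.2776, 0.2566]
eef_rot: [-1.817, -2.112, -0.403]
ft_force: [-0.7, 0.2, 0.2]
opening: 0.0003
grip_force: 0.0
```

Call:
jog_arm(
  commands=[
    {"xyz": [-0.2,1,0],"dr": [0,0,0]},
    {"xyz": [0,0,0],"dr": [0,0,0]},
  ],
)

```text
clock: 5.75
tool_pos: [0.4218, 0.2784, 0.2565]
eef_rot: [-1.818, -2.112, -0.403]
ft_force: [-0.9, -0.1, 0.5]
opening: 0.0006
grip_force: 0.1
```

Call:
jog_arm(
  commands=[
    {"xyz": [-0.2,1,0],"dr": [0,0,0]},
    {"xyz": [0,0,0],"dr": [0,0,0]},
  ],
)

```text
clock: 6.0
tool_pos: [0.4218, 0.2791, 0.2565]
eef_rot: [-1.818, -2.112, -0.402]
ft_force: [-0.3, -2.4, -0.1]
opening: 0.0004
grip_force: 0.9
```

Call:
jog_arm(
  commands=[
    {"xyz": [-0.2,1,0],"dr": [0,0,0]},
    {"xyz": [0,0,0],"dr": [0,0,0]},
  ],
)

```text
clock: 6.25
tool_pos: [0.4216, 0.2799, 0.2565]
eef_rot: [-1.818, -2.112, -0.402]
ft_force: [-0.2, -4.3, 1.9]
opening: 0.0006
grip_force: 1.8
```

Call:
jog_arm(
  commands=[
    {"xyz": [-0.2,1,0],"dr": [0,0,0]},
    {"xyz": [0,0,0],"dr": [0,0,0]},
  ],
)

```text
clock: 6.5
tool_pos: [0.4214, 0.2812, 0.2565]
eef_rot: [-1.818, -2.112, -0.403]
ft_force: [0.0, -4.3, 0.0]
opening: 0.0007
grip_force: 2.1
```

Call:
jog_arm(
  commands=[
    {"xyz": [-0.1,0.8,0],"dr": [0,0,0]},
    {"xyz": [0,0,0],"dr": [0,0,0]},
  ],
)

```text
clock: 6.75
tool_pos: [0.4211, 0.2822, 0.2565]
eef_rot: [-1.817, -2.112, -0.402]
ft_force: [-0.6, -3.6, 0.5]
opening: 0.0003
grip_force: 2.1
```

Call:
jog_arm(
  commands=[
    {"xyz": [2,-15,0],"dr": [0,0,0]},
    {"xyz": [5,-30,0],"dr": [0,0,0]},
    {"xyz": [6,-40,0],"dr": [0,0,0]},
    {"xyz": [5,-35,0],"dr": [0,0,0]},
    {"xyz": [0,0,30],"dr": [0,0,0]},
    {"xyz": [0,0,30],"dr": [0,0,0]},
    {"xyz": [0,0,30],"dr": [0,0,0]},
    {"xyz": [0,0,0],"dr": [0,0,0]},
    {"xyz": [0,0,0],"dr": [0,0,0]},
    {"xyz": [0,0,0],"dr": [0,0,0]},
  ],
)

```text
clock: 8.0
tool_pos: [0.4386, 0.1623, 0.3454]
eef_rot: [-1.817, -2.111, -0.4]
ft_force: [0.3, -0.4, -0.6]
opening: 0.0004
grip_force: 0.0
```

Call:
jog_arm(
  commands=[
    {"xyz": [0,0,0],"dr": [0,0,0]},
    {"xyz": [0,0,0],"dr": [0,0,0]},
    {"xyz": [0,0,0],"dr": [0,0,0]},
    {"xyz": [0,0,0],"dr": [0,0,0]},
    {"xyz": [0,0,0],"dr": [0,0,0]},
    {"xyz": [0,0,0],"dr": [0,0,0]},
  ],
)

```text
clock: 8.75
tool_pos: [0.4391, 0.1623, 0.3466]
eef_rot: [-1.817, -2.112, -0.403]
ft_force: [0.5, -0.2, 0.3]
opening: 0.0005
grip_force: 0.0
```

Run:
```python
from h import *
st()
for n in("scene","top"): cv2.imwrite(f"pics/{n}2.png",r.snapshot(n))
a=cv2.imread("pics/top2.png")[195:325,60:220]; b=cv2.imread("pics/scene2.png")[95:225,295:435]
cv2.imwrite("pics/c2.png",np.hstack([cv2.resize(a,None,fx=2.6,fy=2.6),cv2.resize(b,(364,338))]))
```

```text
t 8.75 tcp [0.4391 0.1623 0.3466] y [0.989 0.149 0.002] z [-0.061  0.416 -0.907] F [ 0.51 -0.19  0.25] open 0.0005 q [-0.67 -0.15  0.53  1.78 -0.36  1.5   0.02]
```

View pics/c2.png

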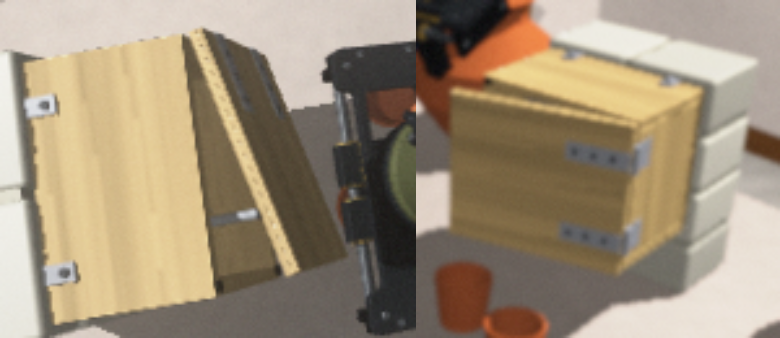

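```bash
cat >> h.py <<'E'
p=np.load("p.npy")
def own(X):
    c,s=np.cos(p[2]),np.sin(p[2]); d=np.atleast_2d(X)[:,:2]-p[:2]
    return np.c_[d@[c,s],d@[-s,c]]
def door(px):  # inner top free corner (full-picture pixels) -> angle
    o=own(ray("top",px,.285)); return o.round(4),np.arctan2(-(o[:,0]+.006),o[:,1]+.11).round(3)
def ctr(a,s=.195):
    h=.0095*np.cos(a)+.015*np.sin(a)
    return W(p,(-.006-s*np.sin(a)+h*np.cos(a),-.11+s*np.cos(a)+h*np.sin(a),.253))[0]
E
python3 - <<'E'
from h import *
print(door(np.array([[288,277]])/2.6+[60,195]))
print("entry",W(p,(-.028,.09,.253)))
for a in np.arange(.25,1.6,.1): print(round(a,2),(ctr(a)*1000).round(0))
print((ctr(1.57)*1000).round(0))
E
```

```text
(array([[-0.061 ,  0.1054]]), array([0.25]))
entry [[0.37981674 0.27390455 0.253     ]]
0.25 [390. 261. 253.]
0.35 [396. 244. 253.]
0.45 [405. 228. 253.]
0.55 [415. 212. 253.]
0.65 [426. 197. 253.]
0.75 [440. 183. 253.]
0.85 [454. 171. 253.]
0.95 [470. 160. 253.]
1.05 [487. 150. 253.]
1.15 [505. 142. 253.]
1.25 [524. 136. 253.]
1.35 [544. 132. 253.]
1.45 [564. 130. 253.]
1.55 [584. 130. 253.]
[588. 130. 253.]
```

Call:
jog_arm(
  commands=[
    {"xyz": [0,0,25],"dr": [-8.2,-1.2,0]},
    {"xyz": [0,0,25],"dr": [-8.2,-1.2,0]},
    {"xyz": [0,0,0],"dr": [-8.2,-1.2,0]},
    {"xyz": [0,0,0],"dr": [0,0,0]},
    {"xyz": [-20,40,0],"dr": [0,0,0]},
    {"xyz": [-20,40,0],"dr": [0,0,0]},
    {"xyz": [-15,30,0],"dr": [0,0,0]},
    {"xyz": [0,0,0],"dr": [0,0,0]},
    {"xyz": [0,0,0],"dr": [0,0,0]},
  ],
)

```text
clock: 9.98
tool_pos: [0.3851, 0.2704, 0.3963]
eef_rot: [-2.053, -2.377, 0.0]
ft_force: [0.4, -0.1, 0.6]
opening: 0.0006
grip_force: 0.0
```

```bash
python3 -c "from h import *; st()"
```

```text
t 9.97 tcp [0.3851 0.2704 0.3963] y [ 0.989  0.146 -0.001] z [-0.001  0.    -1.   ] F [ 0.4  -0.06  0.58] open 0.0006 q [-0.86 -0.1   0.17  1.58  0.02  1.65 -0.54]
```

Call:
jog_arm(
  commands=[
    {"xyz": [-5,4,-25],"dr": [0,0,0]},
    {"xyz": [0,0,-25],"dr": [0,0,0]},
    {"xyz": [0,0,-25],"dr": [0,0,0]},
    {"xyz": [0,0,-15],"dr": [0,0,0]},
    {"xyz": [0,0,0],"dr": [0,0,0]},
    {"xyz": [0,0,0],"dr": [0,0,0]},
  ],
)

```text
clock: 10.72
tool_pos: [0.3798, 0.2762, 0.3076]
eef_rot: [2.05, 2.38, 0.003]
ft_force: [0.2, 0.3, 0.4]
opening: 0.0005
grip_force: 0.0
```

Run:
```python
from h import *
st(); print(own(r.get_state()["tool_pos"]))
for n in("scene","top"): cv2.imwrite(f"pics/{n}3.png",r.snapshot(n))
a=cv2.imread("pics/top3.png")[195:325,60:220]; b=cv2.imread("pics/scene3.png")[75:205,275:415]
cv2.imwrite("pics/c3.png",np.hstack([cv2.resize(a,None,fx=2.6,fy=2.6),cv2.resize(b,(364,338))]))
```

```text
t 10.72 tcp [0.3798 0.2762 0.3076] y [0.989 0.148 0.001] z [ 0.001  0.001 -1.   ] F [0.24 0.25 0.42] open 0.0005 q [-0.86 -0.1   0.16  1.76  0.02  1.48 -0.55]
[[-0.02570712  0.08972295]]
```

View pics/c3.png

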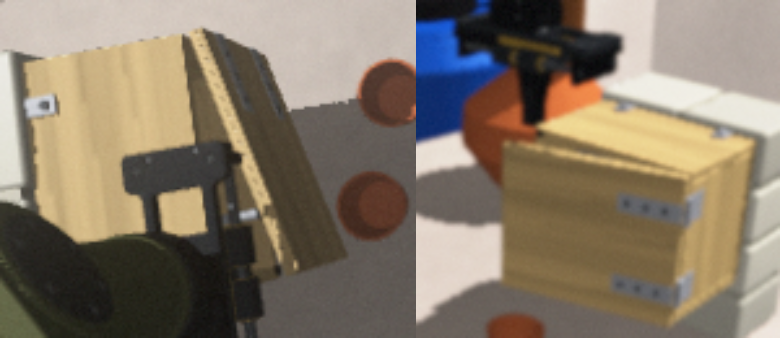

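The picture shows the closed fingers, at (535,120) in the right-hand crop, standing over the gap between carcass and ajar door. The plunger head, at (248,215) in the left-hand crop, is well clear. I'll lower them into the gap.

Call:
jog_arm(
  commands=[
    {"xyz": [0,-3,-10],"dr": [0,0,0]},
    {"xyz": [0,0,-11],"dr": [0,0,0]},
    {"xyz": [0,0,-11],"dr": [0,0,0]},
    {"xyz": [0,0,-11],"dr": [0,0,0]},
    {"xyz": [0,0,-11],"dr": [0,0,0]},
    {"xyz": [0,0,0],"dr": [0,0,0]},
    {"xyz": [0,0,0],"dr": [0,0,0]},
  ],
)

```text
clock: 11.7
tool_pos: [0.3793, 0.2734, 0.2528]
eef_rot: [2.049, 2.381, 0.001]
ft_force: [-0.6, 0.2, 0.6]
opening: 0.0003
grip_force: 0.0
```

Call:
jog_arm(
  commands=[
    {"xyz": [5,-6,0],"dr": [0,0,0]},
    {"xyz": [6,-6,0],"dr": [0,0,0]},
    {"xyz": [3,-9,0],"dr": [0,0,0]},
    {"xyz": [3,-8,0],"dr": [0,0,0]},
    {"xyz": [4,-8,0],"dr": [0,0,0]},
    {"xyz": [5,-8,0],"dr": [0,0,0]},
    {"xyz": [5,-8,0],"dr": [0,0,0]},
    {"xyz": [5,-8,0],"dr": [0,0,0]},
    {"xyz": [5,-8,0],"dr": [0,0,0]},
    {"xyz": [6,-7,0],"dr": [0,0,0]},
  ],
)

```text
clock: 12.95
tool_pos: [0.4265, 0.1967, 0.2526]
eef_rot: [2.049, 2.381, 0.0]
ft_force: [0.1, 0.6, 0.4]
opening: 0.0006
grip_force: 0.1
```

Call:
jog_arm(
  commands=[
    {"xyz": [7,-7,0],"dr": [0,0,0]},
    {"xyz": [7,-7,0],"dr": [0,0,0]},
    {"xyz": [7,-6,0],"dr": [0,0,0]},
    {"xyz": [7,-6,0],"dr": [0,0,0]},
    {"xyz": [8,-6,0],"dr": [0,0,0]},
    {"xyz": [8,-5,0],"dr": [0,0,0]},
    {"xyz": [8,-5,0],"dr": [0,0,0]},
    {"xyz": [9,-5,0],"dr": [0,0,0]},
    {"xyz": [9,-4,0],"dr": [0,0,0]},
    {"xyz": [9,-4,0],"dr": [0,0,0]},
  ],
)

```text
clock: 14.2
tool_pos: [0.5057, 0.142, 0.2526]
eef_rot: [2.049, 2.381, -0.0]
ft_force: [-0.1, 0.5, 0.3]
opening: 0.0006
grip_force: 0.1
```

Call:
jog_arm(
  commands=[
    {"xyz": [9,-3,0],"dr": [0,0,0]},
    {"xyz": [10,-3,0],"dr": [0,0,0]},
    {"xyz": [10,-2,0],"dr": [0,0,0]},
    {"xyz": [10,-2,0],"dr": [0,0,0]},
    {"xyz": [10,-1,0],"dr": [0,0,0]},
    {"xyz": [10,-1,0],"dr": [0,0,0]},
    {"xyz": [8,0,0],"dr": [0,0,0]},
    {"xyz": [6,0,0],"dr": [0,0,0]},
    {"xyz": [0,0,0],"dr": [0,0,0]},
  ],
)

```text
clock: 15.32
tool_pos: [0.5784, 0.1302, 0.2524]
eef_rot: [2.049, 2.381, -0.0]
ft_force: [0.3, 0.7, 0.3]
opening: 0.0007
grip_force: 0.0
```

Run:
```python
from h import *
st(); print(own(r.get_state()["tool_pos"]))
for n in("scene","top"): cv2.imwrite(f"pics/{n}4.png",r.snapshot(n))
a=cv2.imread("pics/top4.png")[175:305,100:260]; b=cv2.imread("pics/scene4.png")[95:225,275:415]
cv2.imwrite("pics/c4.png",np.hstack([cv2.resize(a,None,fx=2.6,fy=2.6),cv2.resize(b,(364,338))]))
```

```text
t 15.32 tcp [0.5784 0.1302 0.2524] y [ 0.989  0.149 -0.   ] z [-0. -0. -1.] F [0.3  0.67 0.26] open 0.0007 q [-0.63  0.19  0.42  1.58 -0.08  1.38 -0.05]
[[-0.19956869 -0.08512082]]
```

View pics/c4.png

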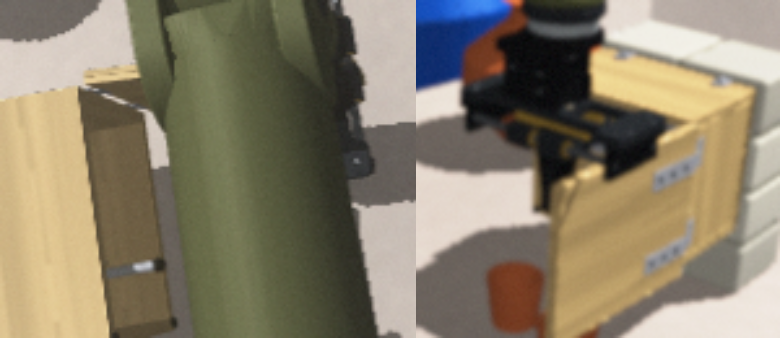

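Call:
jog_arm(
  commands=[
    {"xyz": [4,0,0],"dr": [0,0,0]},
    {"xyz": [4,0,0],"dr": [0,0,0]},
    {"xyz": [0,0,0],"dr": [0,0,0]},
    {"xyz": [-10,-1,0],"dr": [0,0,0]},
    {"xyz": [-15,-2,0],"dr": [0,0,0]},
    {"xyz": [0,0,0],"dr": [0,0,0]},
    {"xyz": [0,0,40],"dr": [0,0,0]},
    {"xyz": [0,0,50],"dr": [0,0,0]},
    {"xyz": [0,0,50],"dr": [0,0,0]},
    {"xyz": [-20,-40,0],"dr": [0,0,0]},
  ],
)

```text
clock: 16.68
tool_pos: [0.543, 0.0904, 0.3965]
eef_rot: [2.04, 2.384, 0.01]
ft_force: [0.4, -0.4, -0.5]
opening: 0.0006
grip_force: 0.0
```

Call:
jog_arm(
  commands=[
    {"xyz": [-10,-50,0],"dr": [0,0,0]},
    {"xyz": [-10,-50,0],"dr": [0,0,0]},
    {"xyz": [0,-50,0],"dr": [0,0,0]},
    {"xyz": [0,-50,0],"dr": [0,0,0]},
    {"xyz": [0,0,0],"dr": [0,0,0]},
    {"xyz": [0,0,0],"dr": [0,0,0]},
  ],
)

```text
clock: 17.42
tool_pos: [0.5212, -0.112, 0.3926]
eef_rot: [-2.049, -2.382, -0.002]
ft_force: [0.2, 1.5, -0.7]
opening: 0.0005
grip_force: 0.0
```

Run:
```python
from h import *
st()
for n in("scene","top"): cv2.imwrite(f"pics/{n}5.png",r.snapshot(n))
a=cv2.imread("pics/top5.png")[175:305,100:260]; b=cv2.imread("pics/scene5.png")[95:225,275:415]
cv2.imwrite("pics/c5.png",np.hstack([cv2.resize(a,None,fx=2.6,fy=2.6),cv2.resize(b,(364,338))]))
for l,z in(("clay_cup0",.05),("canister",.136),("tumbler",.1),("oil_bottle",.2)):
    print(l,ray("top",[d["location"] for d in r.cut_out("top",l)],z).round(3))
```

```text
t 17.43 tcp [ 0.5212 -0.112   0.3926] y [0.989 0.149 0.001] z [ 0.     0.001 -1.   ] F [ 0.22  1.45 -0.74] open 0.0005 q [-0.43  0.03  0.62  1.47 -0.02  1.64  0.33]
clay_cup0 [[0.423 0.216 0.05 ]
 [0.619 0.247 0.05 ]]
canister [[ 0.483 -0.04   0.136]]
tumbler [[ 0.639 -0.094  0.1  ]]
oil_bottle [[0.71 0.01 0.2 ]]
```

View pics/c5.png

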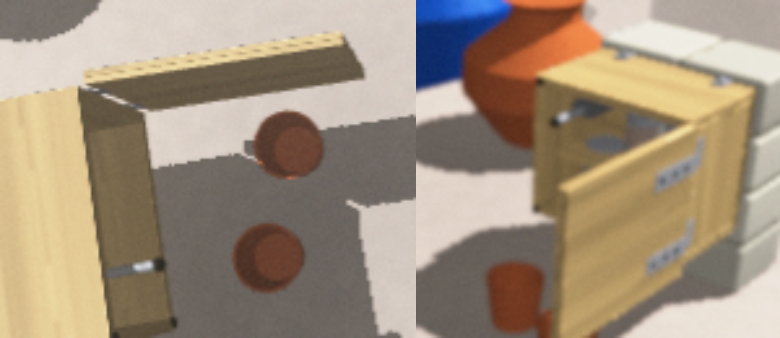

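Run:
```python
from h import *
o,a=door(np.array([[348,46],[88,84]])/2.6+[100,175]); print(o,a)
d=o[0]-o[1]; print(np.arctan2(-d[0],d[1]))
A,B=cv2.imread("pics/scene0.png"),cv2.imread("pics/scene5.png")
m=cv2.absdiff(A,B).max(2)>40
for n,(x,y,w,h) in dict(canister=(235,205,45,62),tumbler=(255,265,35,50),bottle=(315,230,40,80),cup=(300,195,28,28),karahi=(50,240,150,120)).items(): print(n,m[y:y+h,x:x+w].mean().round(3))
```

```text
[[-0.2297 -0.1008]
 [-0.0097 -0.1074]] [1.53  0.957]
1.5408053219380187
canister 0.104
tumbler 0.023
bottle 0.029
cup 0.023
karahi 0.069
```

```bash
python3 -c "from plant import r; print(r.sign_off())"
```

```text
the job is handed in; nothing more can be done
None
```

The job is handed in: one gentle press (about 4 N) freed the latch, the door stood ajar at about 0.25 rad while the hand was away, and I then pushed it open to about 1.54 rad from behind its free edge; nothing else appears to have moved, though the arm partly hid the canister in the final check.

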